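# Feed the round specimen mounts through the tray gate

## Robot

A 6-joint arm with a two-finger parallel gripper is mounted at the origin on the work surface. World frame = base frame: x ahead of the robot, y to its left, z up, the work surface at z = 0. Lengths are in mm, angles in rad, forces in N, time in s.
With the tool pointing down it reaches from about 275 to 850 mm from the base axis. Payload 19 kg.
Tool frame: the origin (TCP) lies at the very end of the fingers, on their centre line; the grasp point (between the pads) lies 19 mm behind it; y points along the fingers, x is the direction in which the jaws open and shut, and the axes are right-handed (so a half turn about y gives the same grasp; the last joint's range is limited). The gripper opens to 85 mm and grips with 20 to 120 N. Pads are 22 mm wide; open, the fingers measure 114 mm over their backs; the gripper's body (76 mm by 85 mm) begins 54 mm behind the grasp point. The pads swing forward as they close: fully open they stand 13 mm farther back than shut.
Start: joints at [1.137, 0.15, 1.437, -0, 1.554, -0.134], TCP at [169.818, 549.32, 231.267] pointing down, gripper open.
Joint ranges: [-2.8, 2.8], [-0.68, 2.1], [0.12, 2.68], [-1.39, 4.53], [0.16, 2.79], [-2.81, 2.81]. Speed limits (rad/s): [1.89, 1.89, 2.22, 3.01, 3.01, 3.01].

## Interface

Orientations are given as a 3x3 rotation matrix whose columns are the frame's x, y, z axes.
In Python, from workcell import ctrl gives the robot as it stands.
- The arm moves only by the tool arm_command, never from a script. Its argument "increments" is one flat list of numbers, 7 for each row, row after row: the turn, a rotation vector about the tool's x, y, z in degrees, then the shift along the tool's x, y, z in mm, then the finger opening in mm, from 0 to 85.4. In form: [wx, wy, wz, dx, dy, dz, fingers, wx, wy, wz, dx, dy, dz, fingers, ...]. A call has exactly 5 rows; each row shifts and turns the pose as measured when the row begins, along the tool's axes as they then stand; what a row does not reach is not made up. A row lasts 1/10 s, in which the tool goes at most 50 mm and 8.59 degrees, less where a joint would pass 70% of its speed; a pose out of reach is approached as far as the arm can. A call with a gripper value outside its range is refused whole. The fingers move at their own pace and stop on an object; "grip_force" is the grip in N (left out, the last holds). Time passes only in rows, so rows that do not move let the fingers close, or fill a call up. It gives the time, the measured TCP pose, the force and the opening at its end, in the units of the state.
- ctrl.read_state(): the state, without advancing time (a new reading comes with each control period).
- ctrl.camera(name): name is "scene" or "side" or "wrist"; returns a dict with "image" (420x560x3 uint8, red, green, blue), "depth" (420x560 float32, mm along the optical axis (not along the pixel's ray), 0 where there is no reading), "fov_y" (degrees; the focal length in pixels is half the picture's height over the tangent of half this angle, whatever the lens; pixels are square), "cx", "cy" (the principal point, pixels), "R" (3x3) and "t" (3): a world point X has camera coordinates R X + t. Camera axes: x right, y down, z forward; pixel columns grow to the right and rows downward; lengths in mm; the calibration is good to about 2 mm. The wrist camera is an equidistant fisheye: a pixel r from the principal point sees the ray r / f radians off the axis. A picture is of the moment at which its call begins.
- ctrl.finish_job(): hands the job in, once; it reports no verdict.
The state is a dict: "clock": time; "qpos": joint angles; "qd": joint speeds; "effort": joint torques, N m; "eef_pos": TCP position; "orientation": TCP orientation; "ft_force": force on the tool from outside, world axes, zero at the start; "ft_torque": the same for the moment, N m; "finger_gap": opening from 0.0 (shut) to 1.0 (fully open).
Only numpy, scipy, OpenCV 4.12 (cv2) and the standard library are available. Lean on these libraries where they do the work, as an engineer would, in place of code of your own. Each camera call takes 0.05 s, during which the arm holds its last target.

## Task

With the fingertips, push the three round specimen mounts one at a time through the narrow gate of the sorting tray, so that all three stand in a row wholly inside the slot behind it. Push gently: grip, lift or tip none of them. Leave the square mount and the other things on the bench where they are, and finish with the hand clear.

Things in the scene. Friction and masses are not known exactly. Their poses are not given: they have to be found in the camera images.
- tray: Flat grey tray fixed to the bench. Origin at bench height; x points from its field through the gate into the slot, y to the left of that, z up. Floor plate 4 mm thick, x -145 to 148, y -112 to 112 mm. All walls are white, 4 mm thick, and stand 7 mm above that floor. They enclose the field (inside x -141 to 40, y -108 to 108 mm); the +x wall holds the gate.
- gate (a point): Centre of the gate's opening, on the tray floor, 4 mm above the bench; axes as the tray's, x = 40 mm in the tray's frame. Opening 36 mm wide (y -18 to 18); from its edges two lips flare at 45 degrees 12 mm back into the field. Mounts stand 13 mm taller than the walls: fingertips 8 to 19 mm above the tray floor push a mount and clear all walls.
- slot_end (a point): Middle of the slot's closed end, on the tray floor, axes as the tray's. The slot is straight and level, 36 mm wide, and runs 104 mm from the gate to this point: room for three round mounts in a row (90 mm), each new one pushing on those before it.
- mount_a: Round specimen mount, a black resin cylinder 30 mm across and 20 mm tall with a small steel disc in its top, about 30 g, standing loose on the field. Origin at the centre of its underside, z up. It stays where a push leaves it.
- mount_b: Round specimen mount, a black resin cylinder 30 mm across and 20 mm tall with a small steel disc in its top, about 30 g, standing loose on the field. Origin at the centre of its underside, z up. It stays where a push leaves it.
- mount_c: Round specimen mount, a black resin cylinder 30 mm across and 20 mm tall with a small steel disc in its top, about 30 g, standing loose on the field. Origin at the centre of its underside, z up. It stays where a push leaves it.
- square_mount: Square specimen mount of the same black resin, 25 x 25 mm and 20 mm tall, with a small square of steel in its top, loose among the round ones in the field. Origin at the centre of its underside. To be left where it is.
- loupe: Small dark steel eyepiece loupe, 28 mm across and 30 mm tall, standing loose in a corner of the field far from the gate. Origin at the centre of its underside. Leave it.
- dish: Covered flat glass dish, 90 mm across, 15 mm tall, loose on the bench beside the tray. Origin at the centre of its underside. Leave it.
- oil: Small amber bottle, 32 mm across, 65 mm tall, loose on the bench beside the slot. Origin at the centre of its underside. Leave it.
- slide_box: Closed slide box, 87 x 62 mm, 33 mm tall, loose on the bench on the other side of the slot. Origin at the centre of its underside. Leave it.
- tweezers: Steel tweezers, 120 mm long, lying loose on the bench beside the tray. Origin under the middle. Leave them.

How it is judged:
By the outcome, as a careful person would: the job done as asked, in the order asked, and still so for the second after the job is handed in, with the robot touching nothing.
It also fails if it takes over 69 s, if anything falls off the work surface, if the arm or the gripper's body presses on something with over 40 N, if the wrist force passes 120 N, or if a joint passes its speed limit or range.

## Working session

There is one attempt and no reset: what is moved stays moved. The work goes in short steps, Python scripts to look and compute and a tool call to move; the robot and the scene stay as the last step left them, time stands still between calls to the robot, and variables do not carry over. Pictures are saved under pics/ and viewed, and the job is handed in when it is done.

Besides the shell and the picture viewer there is one more tool, called after "Call:" by a JSON object that holds its "op" and its "data", one argument or row to a line. arm_command: Moves the arm, as the interface text tells. Its arguments: {"type":"object","properties":{"increments":{"type":"array","items":{"type":"number"}},"grip_force":{"type":"number"}},"required":["increments"]}

```bash
ls; mkdir -p pics
cat > h.py <<'E'
import numpy as np, cv2
from workcell import ctrl
def cam(name,fn=None):
    c=ctrl.camera(name); im=np.array(c["image"])
    if fn: cv2.imwrite("pics/"+fn, im[:,:,::-1])
    return c
def ray(c,u,v,z):
    f=210/np.tan(np.radians(c["fov_y"])/2); R=np.array(c["R"]);t=np.array(c["t"])
    d=R.T@np.array([(u-c["cx"])/f,(v-c["cy"])/f,1]); o=-R.T@t
    return o+d*(z-o[2])/d[2]
def proj(c,X):
    f=210/np.tan(np.radians(c["fov_y"])/2)
    p=np.array(c["R"])@np.array(X)+np.array(c["t"]); return p[:2]/p[2]*f+[c["cx"],c["cy"]]
E
python3 - <<'E'
from h import *
for n in("scene","side","wrist"):
    c=cam(n,n+"0.png"); R=np.array(c["R"]); print(n,c["fov_y"],c["cx"],c["cy"],(-R.T@np.array(c["t"])).round(),R[2].round(2))
s=ctrl.read_state();print(s)
E
```

```text
pics
scene 54.459676364760206 273.95083958297334 209.58035066685522 [885. 174. 610.] [-0.45 -0.2  -0.87]
side 55.74257409199976 282.8642290594936 208.88708908570203 [ 117. -435.  458.] [ 0.58  0.63 -0.53]
wrist 65.70646984690485 277.2413100057323 207.14402208938378 [ 99. 571. 374.] [ 0.28 -0.09 -0.96]
{'clock': 0.15, 'qpos': array([ 1.13700566e+00,  1.50827707e-01,  1.43781726e+00,  2.95019541e-06,
        1.55376056e+00, -1.34003344e-01]), 'qd': array([ 0.00144991, -0.00081673, -0.00178405,  0.0021242 ,  0.00012888,
       -0.00095575]), 'effort': array([ 2.81875742e-03, -7.13381839e+01, -5.71037579e+01, -7.04925151e-05,
        7.15293805e-03, -1.39937632e-05]), 'eef_pos': array([169.7588419 , 549.20107211, 230.87203436]), 'orientation': array([[ 2.95316929e-01, -3.44340418e-04, -9.55399284e-01],
       [ 9.55399007e-01, -7.36349381e-04,  2.95317109e-01],
       [-8.05197288e-04, -9.99999670e-01,  1.11526056e-04]]), 'ft_force': array([-0.70053218, -0.53832692, -0.24764649]), 'ft_torque': array([-0.01078805, -0.01668541,  0.02056289]), 'finger_gap': 1.0034379992233757}
```

View pics/scene0.png

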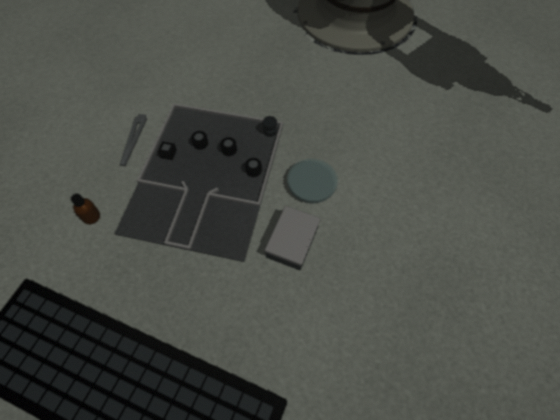

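View pics/side0.png

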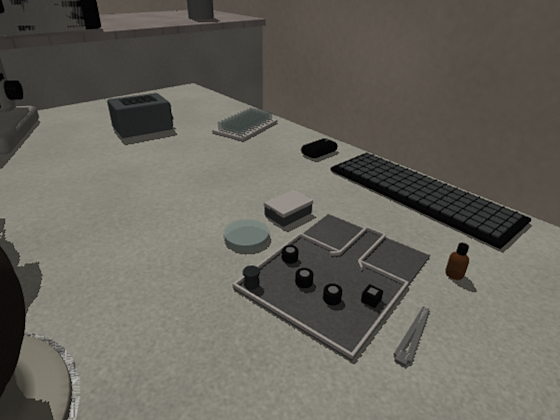

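View pics/wrist0.png

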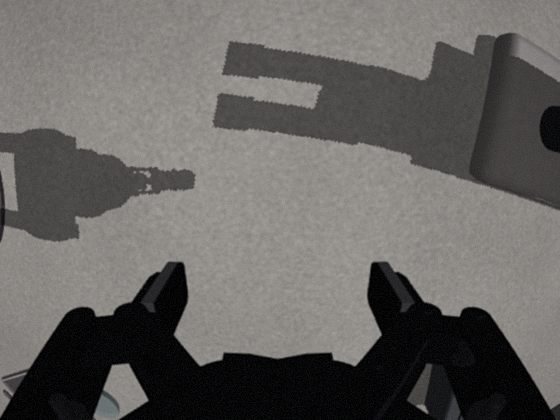

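Scene view: the round mounts are at about (199,139), (228,146) and (253,167), the square one at (167,150), the loupe at (269,126), and the gate near (200,190). Next I'll measure these more closely.

Run:
```python
from h import *
for n,(x0,y0,x1,y1) in {"scene":(110,95,310,265),"side":(220,200,440,365)}.items():
    im=cv2.imread(f"pics/{n}0.png")[y0:y1,x0:x1]
    im=cv2.convertScaleAbs(im,alpha=2.0)
    cv2.imwrite(f"pics/{n}0z.png",cv2.resize(im,None,fx=3.6,fy=3.5,interpolation=cv2.INTER_CUBIC))
c=cam("scene")
for p in [(177,107),(281,124),(246,258),(117,234),(199,139),(228,146),(253,167),(167,150),(186,189),(212,193)]: print(p,ray(c,*p,12).round())
```

```text
(177, 107) [ 433. -230.   12.]
(281, 124) [394. -24.  12.]
(246, 258) [671.  31.  12.]
(117, 234) [ 715. -181.   12.]
(199, 139) [ 487. -152.   12.]
(228, 146) [481. -94.  12.]
(253, 167) [506. -32.  12.]
(167, 150) [ 533. -194.   12.]
(186, 189) [ 594. -120.   12.]
(212, 193) [584. -74.  12.]
```

View pics/scene0z.png

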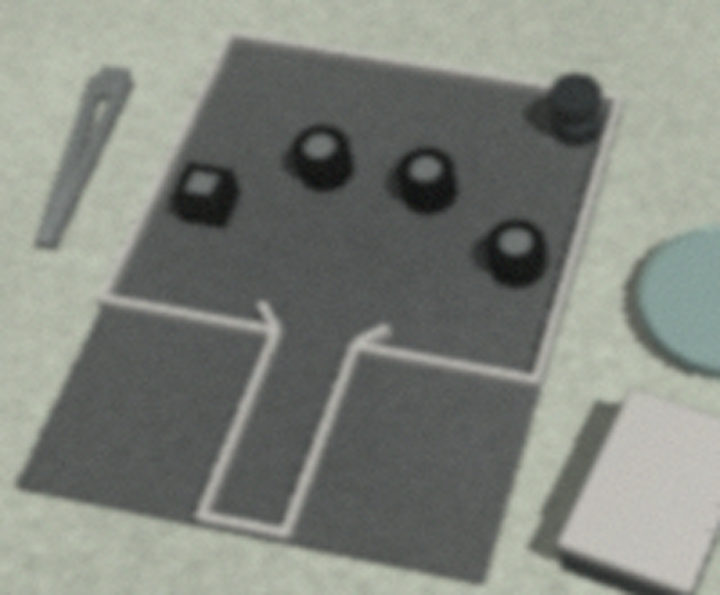

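View pics/side0z.png

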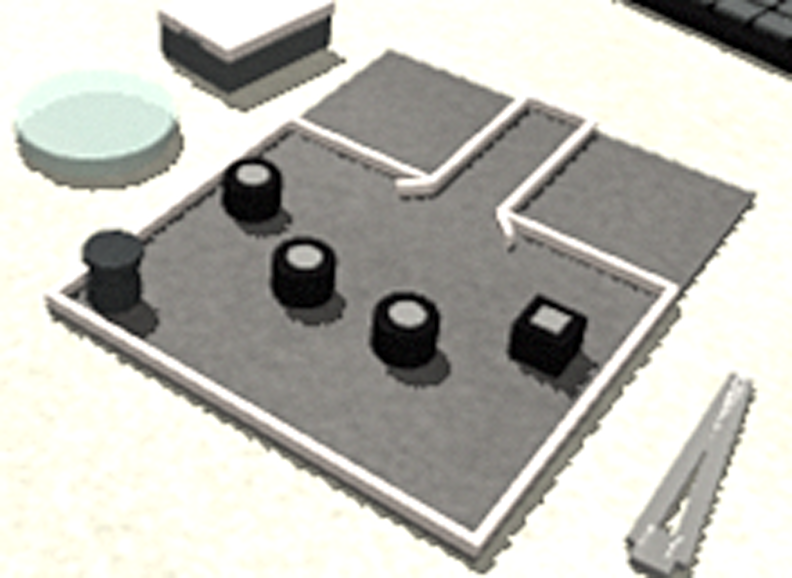

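Run:
```python
from h import *
from scipy.optimize import least_squares
import json
cs,cd=cam("scene","s1.png"),cam("side","d1.png")
S=[((232,37),(-145,-112,11)),((614,101),(-145,112,11)),((200,517),(148,-22,11)),((288,533),(148,22,11)),((18,487),(148,-112,4)),((485,582),(148,112,4))]
D=[((50,297),(-145,112,11)),((478,545),(-145,-112,11)),((675,287),(44,-112,11)),((295,120),(44,112,11)),((522,98),(148,22,11)),((597,122),(148,-22,11)),((390,50),(148,112,4)),((755,195),(148,-112,4))]
obs=[(cs,110+a/3.6,95+b/3.5,P) for (a,b),P in S]+[(cd,220+a/3.6,200+b/3.5,P) for (a,b),P in D]
def res(p,o=obs):
    r=[]
    for c,u,v,P in o:
        w=ray(c,u,v,P[2])[:2]; co,si=np.cos(p[2]),np.sin(p[2])
        r+=list(w-[p[0]+co*P[0]-si*P[1],p[1]+si*P[0]+co*P[1]])
    return np.array(r)
for o in (obs[:6],obs[6:],obs):
    q=least_squares(res,[550,-115,-.2],args=(o,),loss="soft_l1"); print(q.x.round(3)); print(res(q.x,o).round(1).reshape(-1,2).tolist())
json.dump(q.x.tolist(),open("tray.json","w"))
p=q.x;co,si=np.cos(p[2]),np.sin(p[2]);T=np.array([[co,si],[-si,co]])
for c,roi,n in((cs,(110,95,310,265),"s"),(cd,(220,200,440,365),"d")):
    g=cv2.cvtColor(np.array(c["image"]),cv2.COLOR_RGB2GRAY)
    dark=(g<28).astype(np.uint8)
    cnt,_=cv2.findContours(dark,cv2.RETR_EXTERNAL,cv2.CHAIN_APPROX_NONE)
    for k in cnt:
        a=cv2.contourArea(k);x,y,w,h=cv2.boundingRect(k)
        if 60<a<600 and roi[0]<x<roi[2] and roi[1]<y<roi[3]:
            m=np.zeros_like(g);cv2.drawContours(m,[k],-1,255,-1)
            sub=(m>0)&(g>45)
            v,u=np.nonzero(sub)
            if len(u)<3: print(n,"box",x,y,w,h,a);continue
            wgt=g[v,u]-40.
            uc,vc=(u*wgt).sum()/wgt.sum(),(v*wgt).sum()/wgt.sum()
            X=ray(c,uc,vc,24)[:2]; print(n,(round(uc,1),round(vc,1)),len(u),X.round(1),"tray",(T@(X-p[:2])).round(1))
```

```text
[ 5.48840e+02 -1.07157e+02  1.88000e-01]
[[3.4, 6.7], [7.3, -1.4], [-1.3, 0.9], [-1.4, -1.9], [-1.1, 0.8], [0.4, -0.7]]
[ 5.48337e+02 -1.09630e+02  1.81000e-01]
[[2.6, -1.6], [2.2, 2.7], [-0.2, 3.2], [0.7, -5.3], [-5.8, -1.4], [-1.2, 0.6], [0.2, -0.7], [-1.0, 1.6]]
[ 5.48480e+02 -1.08338e+02  1.83000e-01]
[[4.4, 7.3], [7.3, -1.0], [-1.0, 2.8], [-1.3, -0.1], [-0.4, 2.8], [0.2, 1.0], [2.6, -2.6], [1.8, 1.6], [-0.5, 1.7], [0.8, -6.6], [-5.8, -2.9], [-1.3, -1.0], [0.3, -2.2], [-1.3, -0.0]]
s (np.float64(252.9), np.float64(163.6)) 38 [507.1 -31. ] tray [-26.6  83.6]
s (np.float64(165.7), np.float64(146.9)) 28 [ 534.9 -192.4] tray [-28.7 -80.2]
s (np.float64(227.8), np.float64(142.7)) 31 [482.4 -92.7] tray [-62.1  27.4]
s (np.float64(198.2), np.float64(136.3)) 32 [ 490.2 -149.6] tray [-64.9 -30. ]
s box 257 119 19 18 148.0
d (np.float64(372.5), np.float64(290.7)) 51 [ 537.4 -190.7] tray [-25.9 -78.9]
d (np.float64(332.7), np.float64(289.1)) 60 [ 492.4 -147.4] tray [-62.3 -28.2]
d box 244 272 17 25 167.5
d (np.float64(304.1), np.float64(272.8)) 54 [485.1 -90.6] tray [-59.1  28.9]
d (np.float64(289.8), np.float64(249.3)) 44 [509.9 -28.8] tray [-23.4  85.3]
d box 265 205 47 21 281.5
```

Call:
{"op": "arm_command", "data": {
  "increments": [0, 0, 0, -28, 0, -38, 85, 0, 0, 0, -28, 0, -38, 85, 0, 0, 0, -28, 0, -38, 85, 0, 0, 0, -28, 0, -38, 85, 0, 0, 0, -28, 0, -38, 85]
}}

```text
clock: 0.8
eef_pos: [310.8, 356.7, 229.7]
orientation: [[0.287, -0.001, -0.958], [0.958, -0.001, 0.287], [-0.001, -1.0, 0.001]]
ft_force: [1.4, 1.0, 0.2]
finger_gap: 0.992
```

Call:
{"op": "arm_command", "data": {
  "increments": [0, 0, 0, -28, 0, -38, 85, 0, 0, 0, -28, 0, -38, 85, 0, 0, 0, -28, 0, -38, 85, 0, 0, 0, -28, 0, -38, 85, 0, 0, 0, -28, 0, -38, 85]
}}

```text
clock: 1.3
eef_pos: [456.3, 159.2, 230.7]
orientation: [[0.286, 0.001, -0.958], [0.958, 0.0, 0.286], [0.001, -1.0, -0.001]]
ft_force: [0.5, 1.1, -1.5]
finger_gap: 0.997
```

Call:
{"op": "arm_command", "data": {
  "increments": [0, 0, 0, -28, 0, -38, 85, 0, 0, 0, -28, 0, -38, 85, 0, 0, 0, -28, 0, -38, 85, 0, 0, 0, -28, 0, -38, 85, 0, 0, 0, -28, 0, -38, 85]
}}

```text
clock: 1.8
eef_pos: [602.4, -39.4, 231.5]
orientation: [[0.288, 0.003, -0.958], [0.958, 0.001, 0.288], [0.002, -1.0, -0.003]]
ft_force: [1.0, 0.7, 0.3]
finger_gap: 0.997
```

Call:
{"op": "arm_command", "data": {
  "increments": [0, 0, 0, -18, 0, -28, 85, 0, -7, 0, -18, 0, -28, 85, 0, -7, 0, 0, 0, 0, 85, 0, -7, 0, 0, 0, 0, 85, 0, -6, 0, 0, 0, 0, 20]
}}

```text
clock: 2.3
eef_pos: [649.5, -99.5, 228.2]
orientation: [[-0.186, -0.0, -0.982], [0.982, 0.001, -0.186], [0.001, -1.0, -0.0]]
ft_force: [0.5, 0.7, -0.6]
finger_gap: 0.852
```

Run:
```python
from h import *
c=cam("wrist","w1.png");print(c["R"],c["t"])
cam("scene","s2.png")
```

```text
[[-1.86473741e-01  9.82459831e-01  4.74472970e-04]
 [ 9.38977356e-01  1.78078512e-01  2.94295036e-01]
 [ 2.89048558e-01  5.53238157e-02 -9.55714501e-01]] [ 219.28447989 -630.38088183  194.79147928]
```

View pics/w1.png

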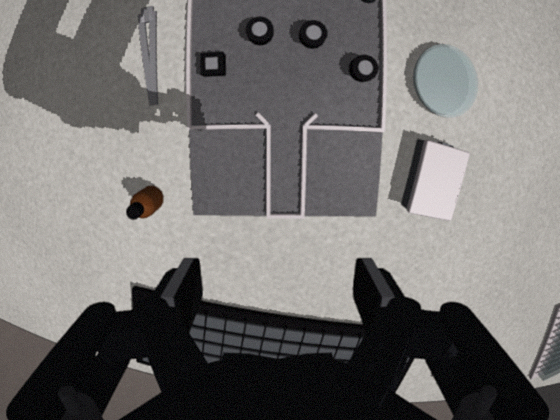

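The wrist view shows the tray squarely: gate between (268,127) and (304,128), slot end at row 215, round mounts at (260,30), (313,34) and (364,68), and the square mount at (212,63).

```bash
cat >> h.py <<'E'
def wray(c,u,v,z):
    f=210/np.tan(np.radians(c["fov_y"])/2); R=np.array(c["R"]);t=np.array(c["t"])
    dx,dy=u-c["cx"],v-c["cy"]; r=np.hypot(dx,dy); th=r/f
    d=R.T@np.array([dx/r*np.sin(th),dy/r*np.sin(th),np.cos(th)]); o=-R.T@t
    return o+d*(z-o[2])/d[2]
E
python3 - <<'E'
from h import *
import json
from scipy.optimize import least_squares
c=cam("wrist"); im=np.array(c["image"]); g=cv2.cvtColor(im,cv2.COLOR_RGB2GRAY).astype(float)
def peak(vals,o):
    w=np.clip(vals-np.median(vals)-15,0,None); return o+(w*np.arange(len(w))).sum()/w.sum()
obs=[] # (u,v,axis,val) tray coordinate of wall centre
for v in range(140,206,6):
    obs.append((peak(g[v,260:277],260),v,1,-20)); obs.append((peak(g[v,296:313],296),v,1,20))
for u in range(274,300,4): obs.append((u,peak(g[207:222,u],207),0,146))
for u in list(range(210,250,5))+list(range(325,375,5)): obs.append((u,peak(g[120:135,u],120),0,42))
def res(p):
    r=[];co,si=np.cos(p[2]),np.sin(p[2])
    for u,v,a,val in obs:
        d=wray(c,u,v,11)[:2]-p[:2]; q=(co*d[0]+si*d[1],-si*d[0]+co*d[1]); r.append(q[a]-val)
    return np.array(r)
q=least_squares(res,[548,-108,.183],loss="soft_l1");p=q.x;print(p.round(3));r=res(p);
for nm,s in(("yl",slice(0,22,2)),("yr",slice(1,22,2)),("end",slice(22,29)),("gate",slice(29,None))): print(nm,r[s].round(1))
json.dump(p.tolist(),open("tray.json","w"))
co,si=np.cos(p[2]),np.sin(p[2]);T=np.array([[co,si],[-si,co]])
for (u0,v0) in((260,30),(313,34),(364,68),(212,63)):
    w=g[v0-9:v0+9,u0-9:u0+9]; vv,uu=np.nonzero(w>70); u=uu.mean()+u0-9;v=vv.mean()+v0-9
    X=wray(c,u,v,24)[:2];print((u.round(1),v.round(1)),len(uu),X.round(1),(T@(X-p[:2])).round(1))
s=ctrl.read_state();print(s["eef_pos"],(T@(s["eef_pos"][:2]-p[:2])).round(1),s["finger_gap"])
E
```

```text
[ 5.51428e+02 -1.07850e+02  1.80000e-01]
yl [ 0.  -0.   0.   0.   0.  -0.   0.   0.  -0.  -0.1 -0. ]
yr [ 0.  -0.  -0.  -0.1  0.1  0.   0.1 -0.1 -0.1  0.1  0. ]
end [2.1 2.  1.8 1.9 2.  1.8 1.8]
gate [-0.6 -0.4 -0.5 -0.4 -0.3 -0.4 -0.4 -0.3 -0.3 -0.4 -0.4 -0.5 -0.3 -0.3
 -0.2 -0.3 -0.4 -0.3]
(np.float64(258.2), np.float64(28.6)) 176 [ 492.4 -149.3] [-65.5 -30.2]
(np.float64(312.6), np.float64(32.0)) 184 [485.1 -92.5] [-62.5  27. ]
(np.float64(364.5), np.float64(66.8)) 173 [510.  -30.7] [-27.   83.4]
(np.float64(210.5), np.float64(63.0)) 147 [ 537.5 -192.4] [-28.8 -80.7]
[649.38409448 -98.97606035 228.61334335] [98.  -8.8] 0.5990524054720389
```

```bash
cat > go.py <<'E'
import sys
from h import *
# go.py x y z heading : tray-frame target of the TCP, prints tool-frame increments
P=np.array([551,-108]);A=.180
def main(a):
    s=ctrl.read_state();R=np.array(s["orientation"]);e=np.array(s["eef_pos"])
    co,si=np.cos(A),np.sin(A);T=np.array([[co,-si],[si,co]])
    h=-R[:,2]; cur=T.T@(e[:2]-P); hd=np.degrees(np.arctan2(h[1],h[0])-A)
    print("tray TCP",cur.round(1),"z",e[2].round(1),"head",hd.round(1),"gap",round(s["finger_gap"]*85.4,1),"F",np.round(s["ft_force"],1),"t",s["clock"])
    if len(a)<4:return
    d=np.r_[P+T@np.array(a[:2]),a[2]]-e; print("shift tool",(R.T@d).round(1))
    yd=np.radians(a[3])+A; Rd=np.array([[-np.sin(yd),0,-np.cos(yd)],[np.cos(yd),0,-np.sin(yd)],[0,-1,0]])
    rv=cv2.Rodrigues(R.T@Rd)[0].ravel(); print("turn deg",np.degrees(rv).round(1))
main(list(map(float,sys.argv[1:])))
E
python3 go.py -96 35.4 80 -13
```

```text
tray TCP [98.4 -8.7] z 228.6 head 0.0 gap 51.2 F [ 0.2 -0.7 -0.4] t 2.45
shift tool [ 44.2 148.5 194.5]
turn deg [ 0. 13.  0.]
```

Call:
{"op": "arm_command", "data": {
  "increments": [0, 0, 0, 9, 28, 39, 20, 0, 0, 0, 9, 28, 39, 20, 0, 0, 0, 9, 28, 39, 20, 0, 0, 0, 9, 28, 39, 20, 0, 0, 0, 9, 28, 39, 20]
}}

```text
clock: 2.95
eef_pos: [449.4, -87.7, 86.7]
orientation: [[-0.162, 0.009, -0.987], [0.987, -0.002, -0.162], [-0.003, -1.0, -0.009]]
ft_force: [0.3, -0.3, -0.4]
finger_gap: 0.236
```

Call:
{"op": "arm_command", "data": {
  "increments": [0, 7, 0, 0, 0, 0, 20, 0, 6, 0, 0, 0, 0, 20, 0, 0, 0, 0, 0, 0, 20, 0, 0, 0, 0, 0, 0, 20, 0, 0, 0, 0, 0, 0, 20]
}}

```text
clock: 3.45
eef_pos: [441.9, -85.4, 82.7]
orientation: [[0.081, 0.003, -0.997], [0.997, 0.001, 0.081], [0.001, -1.0, -0.003]]
ft_force: [-0.2, 0.3, 0.5]
finger_gap: 0.236
```

```bash
python3 go.py -96 35.4 15 -13;python3 - <<'E'
from h import *
c=cam("wrist","w2.png")
E
```

```text
tray TCP [-103.3   41.8] z 82.7 head -14.9 gap 20.1 F [-0.2  0.3  0.5] t 3.45
shift tool [-4.4 67.7 -8.5]
turn deg [ 0.2 -1.9  0. ]
```

View pics/w2.png

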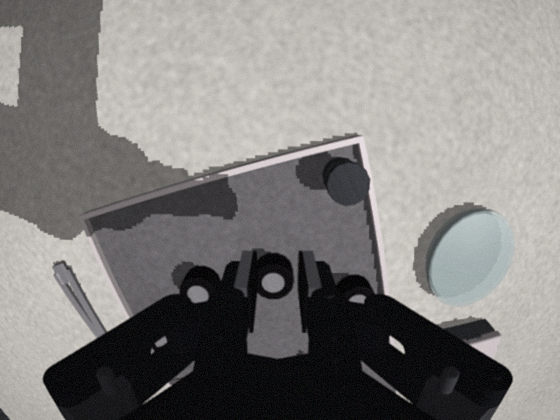

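Call:
{"op": "arm_command", "data": {
  "increments": [0, 0, 0, -4, 25, -3, 20, 0, 0, 0, 0, 25, 0, 20, 0, 0, 0, 0, 15, 0, 20, 0, 0, 0, 0, 0, 0, 20, 0, 0, 0, 0, 0, 0, 20]
}}

```text
clock: 4.0
eef_pos: [447.4, -90.3, 17.5]
orientation: [[0.075, 0.007, -0.997], [0.997, -0.001, 0.075], [-0.0, -1.0, -0.007]]
ft_force: [-0.4, 1.1, 0.2]
finger_gap: 0.231
```

```bash
python3 go.py -30.5 5.5 15 -13;python3 - <<'E'
from h import *
c=cam("side");im=np.array(c["image"])[200:370,220:440,::-1]
cv2.imwrite("pics/d3.png",cv2.resize(cv2.convertScaleAbs(im,alpha=2),None,fx=3.5,fy=3.5))
E
```

```text
tray TCP [-98.8  36. ] z 17.5 head -14.6 gap 19.7 F [-0.4  1.1  0.2] t 4.0
shift tool [-12.3   3.  -73.7]
turn deg [ 0.4 -1.6 -0. ]
```

View pics/d3.png

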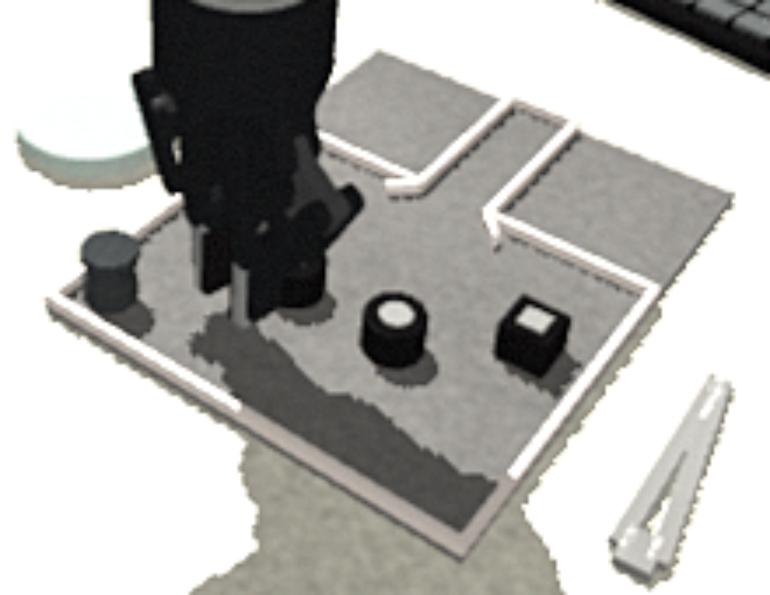

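Call:
{"op": "arm_command", "data": {
  "increments": [0, 0, 0, -1.5, 1, -7, 20, 0, 0, 0, -1.5, 1, -8, 20, 0, 0, 0, -1.5, 1, -8, 20, 0, 0, 0, -1.5, 0, -8, 20, 0, 0, 0, -1.5, 0, -8, 20]
}}

```text
clock: 4.55
eef_pos: [490.3, -102.0, 17.5]
orientation: [[0.074, 0.011, -0.997], [0.997, -0.002, 0.074], [-0.002, -1.0, -0.011]]
ft_force: [0.1, -0.3, 0.6]
finger_gap: 0.235
```

```bash
python3 go.py -29 5.5 14.5 -13;python3 - <<'E'
from h import *
c=cam("wrist","w4.png")
E
```

```text
tray TCP [-58.6  16.8] z 17.5 head -14.6 gap 20.0 F [ 0.1 -0.3  0.6] t 4.55
shift tool [ -3.5   3.3 -31.5]
turn deg [ 0.6 -1.6 -0.1]
```

View pics/w4.png

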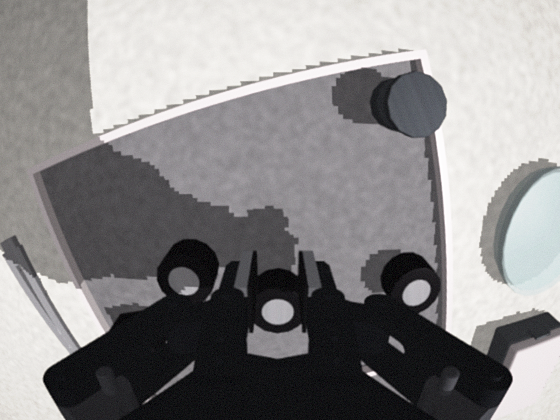

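```bash
cat > md.py <<'E'
# md.py: bright discs on dark in the wrist picture near given pixel -> tray coords
import sys
from h import *
P=np.array([551,-108]);A=.180
co,si=np.cos(A),np.sin(A);T=np.array([[co,-si],[si,co]])
def disc(c,u0,v0,z=24,r=30,thr=None):
    g=cv2.cvtColor(np.array(c["image"]),cv2.COLOR_RGB2GRAY)
    m=(g>(thr or int(g[int(v0),int(u0)])*0.75)).astype(np.uint8)
    n,l,s,ce=cv2.connectedComponentsWithStats(m)
    k=l[int(v0),int(u0)]; u,v=ce[k]
    X=wray(c,u,v,z)[:2]; return (u.round(1),v.round(1)),s[k,4],(T.T@(X-P)).round(1)
if __name__=="__main__":
    c=cam("wrist",sys.argv[1]) 
    for a in sys.argv[2:]:
        print(disc(c,*map(float,a.split(","))))
E
python3 md.py w4b.png 278,312 185,282 416,290
```

```text
((np.float64(277.2), np.float64(311.5)), np.int32(604), array([-35.,  10.]))
((np.float64(183.8), np.float64(279.0)), np.int32(669), array([-64.5, -30.3]))
((np.float64(416.9), np.float64(290.4)), np.int32(525), array([-26. ,  83.7]))
```

Call:
{"op": "arm_command", "data": {
  "increments": [0, 0, 0, -1, 1, -8, 20, 0, 0, 0, -1, 1, -8, 20, 0, 0, 0, -1, 1, -8, 20, 0, 0, 0, 0, 0, -8, 20, 0, 0, 0, 2, 0, -8, 20]
}}

```text
clock: 5.15
eef_pos: [532.6, -106.4, 14.4]
orientation: [[0.075, 0.01, -0.997], [0.997, -0.002, 0.075], [-0.001, -1.0, -0.01]]
ft_force: [-0.8, -0.0, -0.4]
finger_gap: 0.234
```

```bash
python3 go.py 10 6.2 14.5 -14.5;python3 md.py w5.png 278,311
```

```text
tray TCP [-17.8   4.8] z 14.4 head -14.6 gap 20.0 F [-0.8 -0.  -0.4] t 5.15
shift tool [  8.3   0.1 -26.5]
turn deg [ 0.6 -0.1 -0.1]
((np.float64(277.1), np.float64(314.7)), np.int32(621), array([ 4.5, -1.5]))
```

View pics/w5.png

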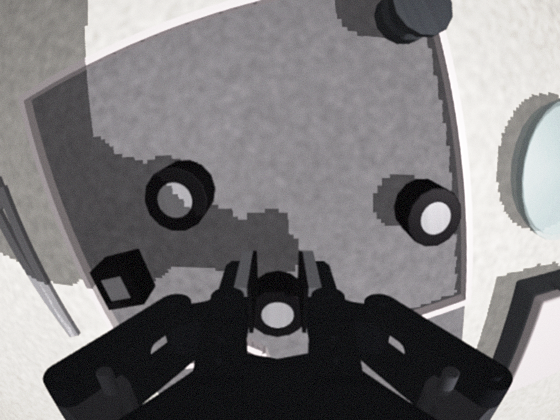

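Call:
{"op": "arm_command", "data": {
  "increments": [0, 0, 0, 3, 0, -8, 20, 0, 0, 0, 3, 0, -8, 20, 0, 0, 0, 2.5, 0, -8, 20, 0, 0, 0, 2, 0, -8, 20, 0, 0, 0, 2, 0, -8, 20]
}}

```text
clock: 5.7
eef_pos: [577.7, -95.5, 14.8]
orientation: [[0.075, 0.011, -0.997], [0.997, -0.002, 0.075], [-0.001, -1.0, -0.011]]
ft_force: [-0.5, -0.4, 0.1]
finger_gap: 0.237
```

```bash
python3 go.py 100 6.2 15 -14.5;python3 md.py w6.png 278,314;  python3 - <<'E'
from h import *
c=cam("scene");im=np.array(c["image"])[95:265,110:310,::-1]
cv2.imwrite("pics/s6.png",cv2.resize(cv2.convertScaleAbs(im,alpha=2),None,fx=3.5,fy=3.5))
E
```

```text
tray TCP [28.5  7.5] z 14.8 head -14.6 gap 20.3 F [-0.5 -0.4  0.1] t 5.7
shift tool [ 16.8   0.6 -69.6]
turn deg [ 0.6 -0.1 -0.1]
((np.float64(277.1), np.float64(314.6)), np.int32(615), array([51.1,  1.2]))
```

View pics/s6.png

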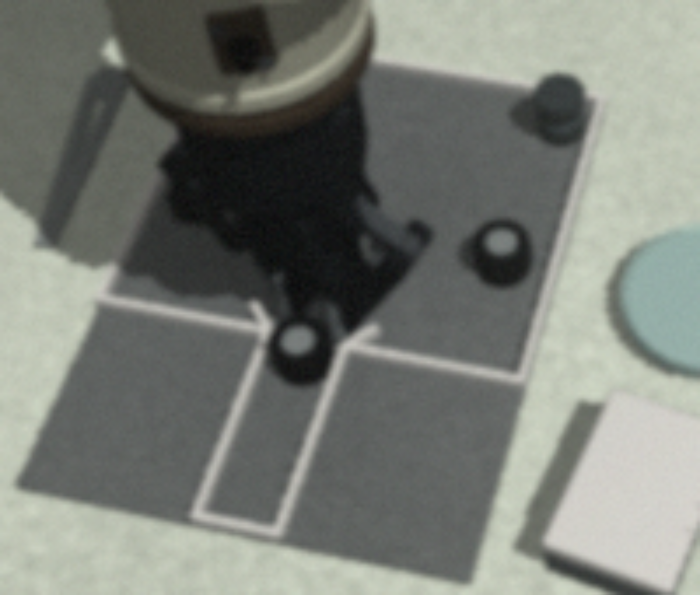

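Call:
{"op": "arm_command", "data": {
  "increments": [0, 0, 0, 1.5, 0, -8, 20, 0, 0, 0, 2, 0, -8, 20, 0, 0, 0, 2, 0, -8, 20, 0, 0, 0, 2, 0, -8, 20, 0, 0, 0, 2, 0, -8, 20]
}}

```text
clock: 6.3
eef_pos: [621.0, -88.8, 15.2]
orientation: [[0.075, 0.01, -0.997], [0.997, -0.002, 0.075], [-0.001, -1.0, -0.011]]
ft_force: [0.2, -0.1, -0.5]
finger_gap: 0.235
```

```bash
python3 go.py 97 6.2 15 -14.5;python3 md.py w7.png 278,314
```

```text
tray TCP [72.3  6.4] z 15.2 head -14.6 gap 20.1 F [ 0.2 -0.1 -0.5] t 6.3
shift tool [  6.    0.5 -23.9]
turn deg [ 0.6 -0.1 -0.1]
((np.float64(277.1), np.float64(314.3)), np.int32(612), array([95. ,  0.1]))
```

Next: two more push rows plus a short one, then back off.

Call:
{"op": "arm_command", "data": {
  "increments": [0, 0, 0, 2, 0, -8, 20, 0, 0, 0, 2, 0, -8, 20, 0, 0, 0, 1, 0, -5, 20, 0, 0, 0, 0, 0, 0, 20, 0, 0, 0, 0, 0, 0, 20]
}}

```text
clock: 6.85
eef_pos: [645.6, -84.7, 15.2]
orientation: [[0.074, 0.011, -0.997], [0.997, -0.002, 0.074], [-0.001, -1.0, -0.011]]
ft_force: [1.4, -0.6, -0.1]
finger_gap: 0.234
```

```bash
python3 go.py -99 -36.8 60 13;python3 md.py w8.png 278,314
```

```text
tray TCP [97.2  6. ] z 15.2 head -14.6 gap 20.0 F [ 1.4 -0.6 -0.1] t 6.85
shift tool [-90.9 -46.6 178.6]
turn deg [  0.6 -27.6  -0.2]
((np.float64(277.1), np.float64(314.2)), np.int32(621), array([119.8,  -0.3]))
```

Call:
{"op": "arm_command", "data": {
  "increments": [0, 0, 0, -2, 0, 8, 20, 0, 0, 0, -3, 0, 12, 20, 0, 0, 0, 0, -25, 5, 20, 0, 0, 0, 0, -25, 5, 20, 0, 0, 0, -15, 0, 30, 20]
}}

```text
clock: 7.4
eef_pos: [580.2, -99.9, 65.2]
orientation: [[0.073, 0.009, -0.997], [0.997, -0.002, 0.073], [-0.001, -1.0, -0.009]]
ft_force: [-1.6, -0.3, -0.1]
finger_gap: 0.237
```

Call:
{"op": "arm_command", "data": {
  "increments": [0, 0, 0, -23, 0, 36, 20, 0, 0, 0, -23, 0, 36, 20, 0, 0, 0, -23, 0, 36, 20, 0, -7, 0, 0, 0, 0, 20, 0, -7, 0, 0, 0, 0, 20]
}}

```text
clock: 7.9
eef_pos: [456.8, -162.8, 64.7]
orientation: [[-0.174, 0.01, -0.985], [0.985, -0.003, -0.174], [-0.005, -1.0, -0.009]]
ft_force: [-0.7, -0.5, 0.9]
finger_gap: 0.237
```

Call:
{"op": "arm_command", "data": {
  "increments": [0, -7, 0, 0, 0, 0, 20, 0, -6, 0, 0, 0, 0, 20, 0, 0, 0, 0, 0, 0, 20, 0, 0, 0, 0, 0, 0, 20, 0, 0, 0, 0, 0, 0, 20]
}}

```text
clock: 8.4
eef_pos: [453.2, -162.9, 65.0]
orientation: [[-0.395, 0.011, -0.919], [0.919, -0.004, -0.395], [-0.008, -1.0, -0.008]]
ft_force: [1.0, 1.3, 0.5]
finger_gap: 0.236
```

```bash
python3 go.py -102 -39 14.5 14;python3 md.py w9.png 278,284
```

```text
tray TCP [-106.   -36.5] z 65.0 head 13.0 gap 20.1 F [1.  1.3 0.5] t 8.4
shift tool [-2.9 50.5 -2.9]
turn deg [ 0.5 -1.  -0.5]
((np.float64(274.5), np.float64(292.7)), np.int32(380), array([-64.5, -29.8]))
```

View pics/w9.png

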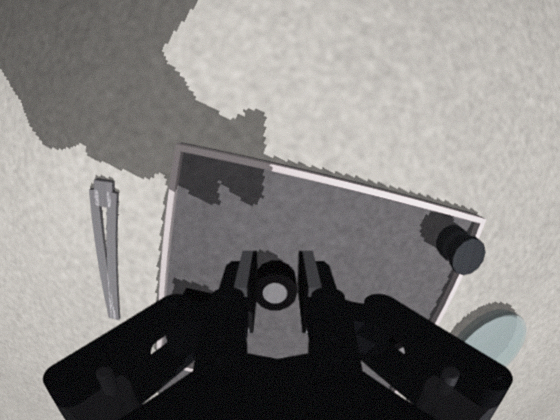

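Call:
{"op": "arm_command", "data": {
  "increments": [0, 0, 0, -2, 25, -1, 20, 0, 0, 0, -1, 20, -1, 20, 0, 0, 0, 0, 5, 0, 20, 0, 0, 0, 0, 0, 0, 20, 0, 0, 0, 0, 0, -4, 20]
}}

```text
clock: 8.95
eef_pos: [461.0, -163.7, 15.0]
orientation: [[-0.389, 0.012, -0.921], [0.921, -0.005, -0.389], [-0.009, -1.0, -0.009]]
ft_force: [-0.7, -1.2, -0.0]
finger_gap: 0.235
```

Call:
{"op": "arm_command", "data": {
  "increments": [0, 0, 0, 0, 0, -8, 20, 0, 0, 0, 2, 0, -8, 20, 0, 0, 0, 2, 0, -8, 20, 0, 0, 0, 2, 0, -8, 20, 0, 0, 0, 2, 0, -8, 20]
}}

```text
clock: 9.45
eef_pos: [499.0, -139.3, 17.9]
orientation: [[-0.388, 0.016, -0.921], [0.921, -0.006, -0.389], [-0.012, -1.0, -0.012]]
ft_force: [-0.3, -0.4, 0.2]
finger_gap: 0.235
```

```bash
python3 go.py -31.9 -5.5 14.5 13;python3 md.py w10.png 278,312
```

```text
tray TCP [-56.8 -21.5] z 17.9 head 12.6 gap 20.1 F [-0.3 -0.4  0.2] t 9.45
shift tool [ 10.3   3.6 -27.7]
turn deg [ 0.7 -0.4 -0.7]
((np.float64(277.1), np.float64(311.8)), np.int32(588), array([-33.6, -17. ]))
```

View pics/w10.png

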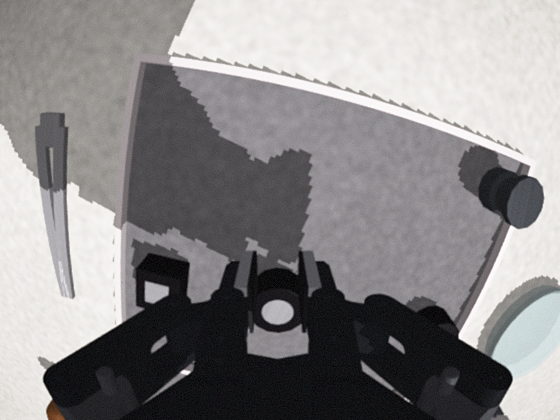

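Call:
{"op": "arm_command", "data": {
  "increments": [0, 0, 0, 2.5, 1, -7, 20, 0, 0, 0, 2.5, 1, -8, 20, 0, 0, 0, 2.5, 1, -8, 20, 0, 0, 0, 2, 1, -8, 20, 0, 0, 0, 0, 0, -4, 20]
}}

```text
clock: 10.0
eef_pos: [530.7, -114.2, 13.8]
orientation: [[-0.389, 0.016, -0.921], [0.921, -0.006, -0.389], [-0.012, -1.0, -0.012]]
ft_force: [-0.5, -0.4, -0.1]
finger_gap: 0.233
```

```bash
python3 go.py 10 -5.3 14.5 13;python3 md.py w11.png 278,312
```

```text
tray TCP [-21.1  -2.5] z 13.8 head 12.6 gap 19.9 F [-0.5 -0.4 -0.1] t 10.0
shift tool [ -9.5  -0.2 -29.7]
turn deg [ 0.7 -0.4 -0.7]
((np.float64(277.2), np.float64(315.1)), np.int32(631), array([1.3, 2. ]))
```

Call:
{"op": "arm_command", "data": {
  "increments": [0, 0, 0, -3, 0, -8, 20, 0, 0, 0, -2.5, 0, -8, 20, 0, 0, 0, -2, 0, -8, 20, 0, 0, 0, -2, 0, -8, 20, 0, 0, 0, -2, 0, -8, 20]
}}

```text
clock: 10.55
eef_pos: [575.4, -109.3, 14.5]
orientation: [[-0.388, 0.016, -0.921], [0.921, -0.006, -0.388], [-0.012, -1.0, -0.012]]
ft_force: [-0.0, -1.0, 1.0]
finger_gap: 0.235
```

```bash
python3 go.py 66 -4.5 14.5 13;python3 md.py w12.png 278,312
```

```text
tray TCP [23.7 -5.6] z 14.5 head 12.5 gap 20.1 F [-0. -1.  1.] t 10.55
shift tool [ -8.1   0.6 -41.5]
turn deg [ 0.7 -0.5 -0.7]
((np.float64(277.3), np.float64(315.3)), np.int32(616), array([46.6, -1. ]))
```

Call:
{"op": "arm_command", "data": {
  "increments": [0, 0, 0, -1.5, 0, -8, 20, 0, 0, 0, -1.5, 0, -8, 20, 0, 0, 0, -2, 0, -8, 20, 0, 0, 0, -2, 0, -8, 20, 0, 0, 0, -2, 0, -8, 20]
}}

```text
clock: 11.1
eef_pos: [619.7, -101.3, 15.1]
orientation: [[-0.388, 0.016, -0.921], [0.921, -0.006, -0.388], [-0.012, -1.0, -0.012]]
ft_force: [-0.4, -0.1, 0.4]
finger_gap: 0.234
```

```bash
python3 go.py 66 -4.5 14.5 13;python3 md.py w13.png 278,312
```

```text
tray TCP [68.8 -5.7] z 15.1 head 12.5 gap 20.0 F [-0.4 -0.1  0.4] t 11.1
shift tool [1.8 0.6 2.5]
turn deg [ 0.7 -0.5 -0.7]
((np.float64(277.2), np.float64(314.3)), np.int32(610), array([91.6, -1.2]))
```

View pics/w13.png

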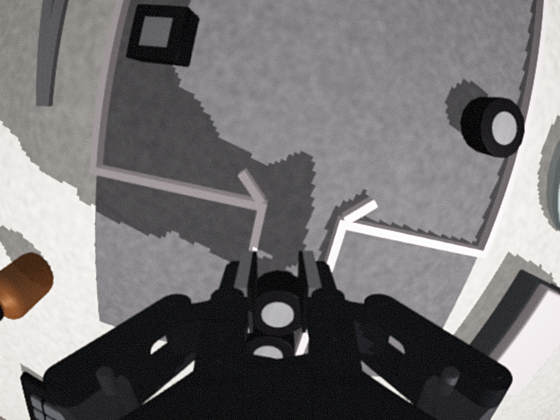

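Call:
{"op": "arm_command", "data": {
  "increments": [0, 0, 0, 2, 0, 8, 20, 0, 0, 0, 3, 0, 12, 20, 0, 0, 0, 0, -25, 5, 20, 0, 0, 0, 0, -25, 5, 20, 0, 0, 0, 0, 0, 0, 20]
}}

```text
clock: 11.65
eef_pos: [584.7, -108.2, 64.7]
orientation: [[-0.389, 0.013, -0.921], [0.921, -0.005, -0.389], [-0.01, -1.0, -0.01]]
ft_force: [0.1, 0.9, -0.2]
finger_gap: 0.235
```

```bash
python3 go.py -33 121 70 12.5;python3 -c "
from h import *
print(ctrl.read_state()['qpos'].round(2))"
```

```text
tray TCP [33.1 -6.3] z 64.7 head 12.6 gap 20.1 F [ 0.1  0.9 -0.2] t 11.65
shift tool [138.5  -7.1  36.8]
turn deg [ 0.6  0.1 -0.6]
[-0.31  0.29  1.62 -0.    1.22 -2.28]
```

Call:
{"op": "arm_command", "data": {
  "increments": [0, 0, 0, 46, -3, 12, 20, 0, 0, 0, 46, -2, 12, 20, 0, 0, 0, 46, -2, 12, 20, 0, 8.5, 0, 0, 0, 0, 20, 0, 8.5, 0, 0, 0, 0, 20]
}}

```text
clock: 12.15
eef_pos: [488.9, 7.2, 67.6]
orientation: [[-0.093, 0.012, -0.996], [0.996, -0.005, -0.093], [-0.006, -1.0, -0.012]]
ft_force: [1.6, -0.3, 0.5]
finger_gap: 0.233
```

Call:
{"op": "arm_command", "data": {
  "increments": [0, 8.5, 0, 0, 0, 0, 20, 0, 8.5, 0, 0, 0, 0, 20, 0, 8.5, 0, 0, 0, 0, 20, 0, 8.5, 0, 0, 0, 0, 20, 0, 8.5, 0, 0, 0, 0, 20]
}}

```text
clock: 12.65
eef_pos: [482.8, 7.2, 65.0]
orientation: [[0.612, 0.01, -0.791], [0.791, -0.005, 0.612], [0.002, -1.0, -0.011]]
ft_force: [-0.2, -0.1, -0.8]
finger_gap: 0.233
```

Call:
{"op": "arm_command", "data": {
  "increments": [0, 8.5, 0, 0, 0, 0, 20, 0, 8.5, 0, 0, 0, 0, 20, 0, 8.5, 0, 0, 0, 0, 20, 0, 4, 0, 0, 0, 0, 20, 0, 0, 0, 0, 0, 0, 20]
}}

```text
clock: 13.15
eef_pos: [477.2, 6.3, 62.1]
orientation: [[0.927, 0.007, -0.375], [0.375, -0.005, 0.927], [0.005, -1.0, -0.008]]
ft_force: [-0.3, 0.1, -0.1]
finger_gap: 0.237
```

```bash
python3 go.py -33 121 14.5 -80;python3 md.py w14.png 278,284
```

```text
tray TCP [-52.2 125.7] z 62.1 head -78.3 gap 20.2 F [-0.3  0.1 -0.1] t 13.15
shift tool [17.6 47.7 -8.1]
turn deg [0.4 1.7 0.3]
((np.float64(275.3), np.float64(170.1)), np.int32(185720), array([-60.8, 165. ]))
```

View pics/w14.png

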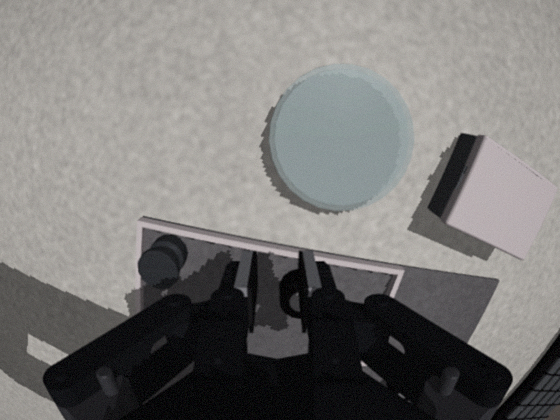

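Call:
{"op": "arm_command", "data": {
  "increments": [0, 1.5, 0, 18, 0, -5, 20, 0, 0, 0, 0, 0, 0, 20, 0, 0, 0, 0, 0, 0, 20, 0, 0, 0, 0, 0, 0, 20, 0, 0, 0, 0, 0, 0, 20]
}}

```text
clock: 13.7
eef_pos: [493.4, 8.1, 61.2]
orientation: [[0.932, 0.006, -0.361], [0.361, -0.005, 0.932], [0.003, -1.0, -0.007]]
ft_force: [-0.1, 1.2, 0.5]
finger_gap: 0.232
```

```bash
python3 go.py -33 121 14.5 -80;python3 md.py w15.png 278,290; python3 -c "
from md import *
c=cam('wrist')
for p in((338,212),(300,205),(310,215)): print((T.T@(wray(c,*p,8)[:2]-P)).round(1))"
```

```text
tray TCP [-35.9 124.6] z 61.2 head -79.1 gap 19.8 F [-0.1  1.2  0.5] t 13.7
shift tool [ 2.  46.8 -3.7]
turn deg [0.4 0.9 0.2]
((np.float64(278.4), np.float64(296.7)), np.int32(379), array([-26.5,  82.8]))
[  1.3 142.1]
[-23.9 142.1]
[-16.2 136.7]
```

View pics/w15.png

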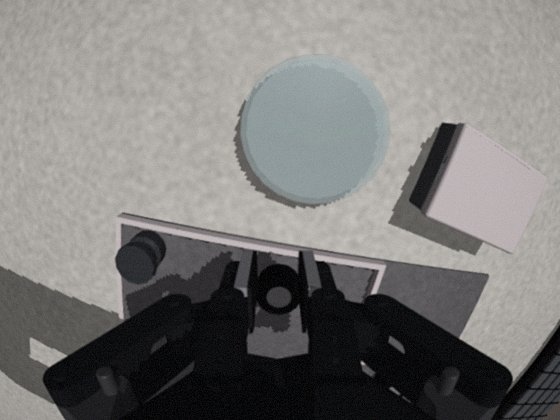

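Call:
{"op": "arm_command", "data": {
  "increments": [0, 0, 0, 1, 20, -5, 20, 0, 0, 0, 0, 20, 0, 20, 0, 0, 0, 0, 7, 0, 20, 0, 0, 0, 0, 0, 0, 20, 0, 0, 0, 0, 0, -5, 20]
}}

```text
clock: 14.3
eef_pos: [498.7, -1.1, 14.6]
orientation: [[0.932, 0.008, -0.363], [0.363, -0.005, 0.932], [0.005, -1.0, -0.008]]
ft_force: [0.3, -0.2, 0.7]
finger_gap: 0.236
```

```bash
python3 go.py -17 24.5 14.5 -80; python3 md.py w16.png 278,303
```

```text
tray TCP [-32.3 114.5] z 14.6 head -79.1 gap 20.1 F [ 0.3 -0.2  0.7] t 14.3
shift tool [ -2.    0.8 -91.3]
turn deg [0.4 0.9 0.3]
((np.float64(279.5), np.float64(208.7)), np.int32(233912), array([-37.2, 146.8]))
```

Call:
{"op": "arm_command", "data": {
  "increments": [0, 0, 0, 0, 0, -8, 20, 0, 0, 0, 0, 0, -8, 20, 0, 0, 0, 0, 0, -8, 20, 0, 0, 0, 0, 0, -8, 20, 0, 0, 0, 0, 0, -8, 20]
}}

```text
clock: 14.85
eef_pos: [516.0, -42.6, 17.4]
orientation: [[0.932, 0.012, -0.363], [0.363, -0.006, 0.932], [0.009, -1.0, -0.01]]
ft_force: [-0.6, -0.2, -0.1]
finger_gap: 0.235
```

```bash
python3 go.py -17 24.5 14.5 -80; python3 md.py w17.png 278,312
```

```text
tray TCP [-22.7  70.6] z 17.4 head -79.1 gap 20.0 F [-0.6 -0.2 -0.1] t 14.85
shift tool [ -3.2   3.3 -46.3]
turn deg [0.6 0.9 0.5]
((np.float64(277.2), np.float64(312.6)), np.int32(587), array([-17.9,  47.1]))
```

View pics/w17.png

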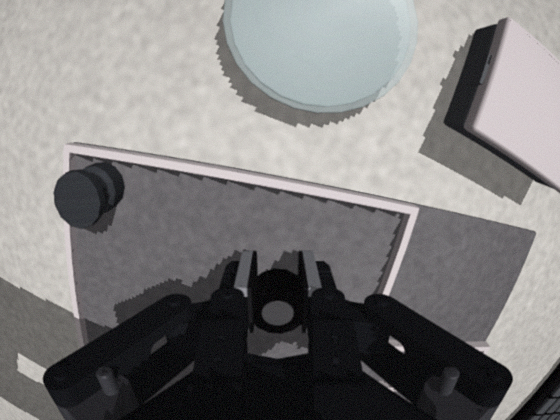

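Call:
{"op": "arm_command", "data": {
  "increments": [0, 0, 0, -1, 1, -8, 20, 0, 0, 0, -1, 1, -8, 20, 0, 0, 0, -1, 1, -8, 20, 0, 0, 0, -1, 0, -8, 20, 0, 0, 0, 0, 0, -8, 20]
}}

```text
clock: 15.4
eef_pos: [527.8, -85.3, 14.4]
orientation: [[0.932, 0.012, -0.362], [0.362, -0.006, 0.932], [0.008, -1.0, -0.01]]
ft_force: [-0.6, 0.6, -0.3]
finger_gap: 0.235
```

```bash
python3 go.py -17 24.5 14.5 -80; python3 md.py w18.png 278,313
```

```text
tray TCP [-18.8  26.5] z 14.4 head -79.1 gap 20.0 F [-0.6  0.6 -0.3] t 15.4
shift tool [ 1.4 -0.1 -2.3]
turn deg [0.6 0.9 0.5]
((np.float64(277.2), np.float64(314.7)), np.int32(621), array([-14.1,   3.9]))
```

Call:
{"op": "arm_command", "data": {
  "increments": [0, 0, 0, 0, 0, 8, 20, 0, 0, 0, 0, 0, 12, 20, 0, 0, 0, 0, -25, 5, 20, 0, 0, 0, 0, -25, 5, 20, 0, -8.5, 0, 0, 0, 0, 20]
}}

```text
clock: 15.95
eef_pos: [514.2, -53.5, 64.6]
orientation: [[0.869, 0.009, -0.496], [0.496, -0.006, 0.869], [0.005, -1.0, -0.009]]
ft_force: [0.8, -0.4, -0.6]
finger_gap: 0.235
```

Call:
{"op": "arm_command", "data": {
  "increments": [0, -8.5, 0, 0, 0, 0, 20, 0, -8.5, 0, 0, 0, 0, 20, 0, -8.5, 0, 0, 0, 0, 20, 0, -8.5, 0, 0, 0, 0, 20, 0, -8.5, 0, 0, 0, 0, 20]
}}

```text
clock: 16.45
eef_pos: [511.9, -46.8, 65.7]
orientation: [[0.293, 0.01, -0.956], [0.956, -0.005, 0.293], [-0.002, -1.0, -0.011]]
ft_force: [0.5, 0.9, 0.1]
finger_gap: 0.231
```

Call:
{"op": "arm_command", "data": {
  "increments": [0, -8.5, 0, 0, 0, 0, 20, 0, -8.5, 0, 0, 0, 0, 20, 0, -8.5, 0, 0, 0, 0, 20, 0, 0, 0, 0, 0, 0, 20, 0, 0, 0, 0, 0, 0, 20]
}}

```text
clock: 16.95
eef_pos: [509.4, -41.0, 65.6]
orientation: [[-0.153, 0.01, -0.988], [0.988, -0.004, -0.153], [-0.006, -1.0, -0.009]]
ft_force: [-0.2, -0.2, 0.3]
finger_gap: 0.237
```

```bash
python3 go.py -54 3 65 -3; python3 md.py w19.png 278,284
```

```text
tray TCP [-29.   73.4] z 65.6 head -1.5 gap 20.3 F [-0.2 -0.2  0.3] t 16.95
shift tool [-71.    0.8  23.2]
turn deg [ 0.5  1.5 -0.3]
((np.float64(304.8), np.float64(172.2)), np.int32(156460), array([-67. ,  89.6]))
```

Call:
{"op": "arm_command", "data": {
  "increments": [0, 0, 0, -35, 0, 12, 20, 0, 0, 0, -33, 0, 10, 20, 0, 0, 0, 0, 0, 0, 20, 0, 0, 0, 0, 0, 0, 20, 0, 0, 0, 0, 0, 0, 20]
}}

```text
clock: 17.5
eef_pos: [497.4, -111.5, 65.8]
orientation: [[-0.14, 0.01, -0.99], [0.99, -0.004, -0.14], [-0.005, -1.0, -0.009]]
ft_force: [0.4, 1.3, -0.1]
finger_gap: 0.239
```

```bash
python3 go.py -54 3 14.5 -3; python3 md.py w20.png 278,294
```

```text
tray TCP [-53.4   6.2] z 65.8 head -2.3 gap 20.4 F [ 0.4  1.3 -0.1] t 17.5
shift tool [-2.9 51.4  1. ]
turn deg [ 0.5  0.7 -0.3]
((np.float64(276.3), np.float64(289.4)), np.int32(375), array([-13.2,   3.2]))
```

View pics/w20.png

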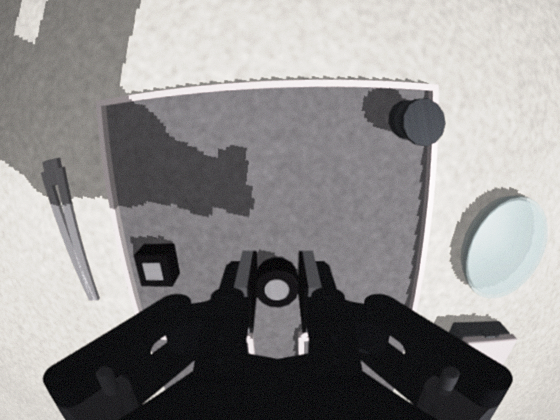

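Call:
{"op": "arm_command", "data": {
  "increments": [0, 0, 0, -2, 25, 0, 20, 0, 0, 0, 0, 20, 0, 20, 0, 0, 0, 0, 6, 0, 20, 0, 0, 0, 0, 0, 0, 20, 0, 0, 0, 0, 0, -5, 20]
}}

```text
clock: 18.05
eef_pos: [504.4, -109.8, 14.9]
orientation: [[-0.141, 0.012, -0.99], [0.99, -0.004, -0.142], [-0.006, -1.0, -0.011]]
ft_force: [0.2, 0.4, 0.4]
finger_gap: 0.233
```

```bash
python3 go.py 5 1 14.5 -2.3
```

```text
tray TCP [-46.2   6.6] z 14.9 head -2.2 gap 19.9 F [0.2 0.4 0.4] t 18.05
shift tool [ -3.7   1.  -51.4]
turn deg [ 0.6  0.1 -0.3]
```

Call:
{"op": "arm_command", "data": {
  "increments": [0, 0, 0, -2, 0, -4, 20, 0, 0, 0, -1, 0, -8, 20, 0, 0, 0, -1, 0, -8, 20, 0, 0, 0, -1, 0, -8, 20, 0, 0, 0, 0, 0, -8, 20]
}}

```text
clock: 18.55
eef_pos: [545.5, -109.8, 18.2]
orientation: [[-0.141, 0.016, -0.99], [0.99, -0.005, -0.141], [-0.008, -1.0, -0.015]]
ft_force: [0.1, -0.2, 0.1]
finger_gap: 0.234
```

```bash
python3 go.py 40 1 14.5 -2.3; python3 md.py w21.png 278,313
```

```text
tray TCP [-5.7 -0.8] z 18.2 head -2.2 gap 20.0 F [ 0.1 -0.2  0.1] t 18.55
shift tool [  3.6   4.4 -45.6]
turn deg [ 0.8  0.1 -0.4]
((np.float64(277.1), np.float64(311.6)), np.int32(582), array([18.1, -2.2]))
```

Call:
{"op": "arm_command", "data": {
  "increments": [0, 0, 0, 1, 2, -8, 20, 0, 0, 0, 1, 1, -8, 20, 0, 0, 0, 1, 0, -8, 20, 0, 0, 0, 0.5, 0, -8, 20, 0, 0, 0, 0, 0, -6, 20]
}}

```text
clock: 19.1
eef_pos: [586.5, -99.9, 15.2]
orientation: [[-0.141, 0.015, -0.99], [0.99, -0.005, -0.142], [-0.007, -1.0, -0.015]]
ft_force: [-0.7, 0.0, 0.4]
finger_gap: 0.233
```

```bash
python3 go.py 39 1 14.5 -2.3; python3 md.py w22.png 278,313
```

```text
tray TCP [36.4  1.6] z 15.2 head -2.2 gap 19.9 F [-0.7  0.   0.4] t 19.1
shift tool [-0.5  0.8 -2.6]
turn deg [ 0.8  0.1 -0.4]
((np.float64(277.0), np.float64(313.6)), np.int32(620), array([59.4,  0.2]))
```

View pics/w22.png

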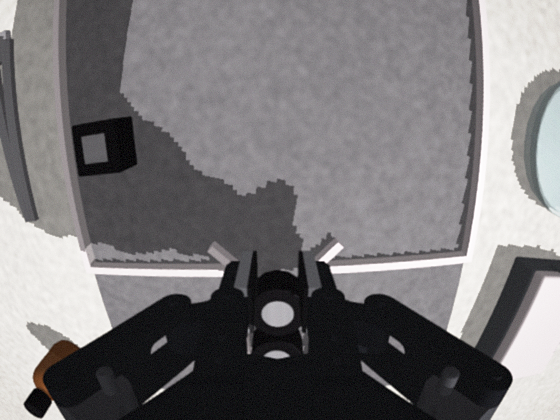

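Call:
{"op": "arm_command", "data": {
  "increments": [0, 0, 0, 0, 0, -4, 20, 0, 0, 0, 0, 0, 0, 20, 0, 0, 0, 0, 0, 8, 20, 0, 0, 0, 0, 0, 12, 20, 0, 0, 0, 0, -25, 5, 20]
}}

```text
clock: 19.65
eef_pos: [562.4, -102.3, 36.9]
orientation: [[-0.142, 0.01, -0.99], [0.99, -0.004, -0.142], [-0.005, -1.0, -0.01]]
ft_force: [0.3, -0.3, 0.9]
finger_gap: 0.233
```

Call:
{"op": "arm_command", "data": {
  "increments": [0, 0, 0, 0, -45, 20, 20, 0, 0, 0, 0, -45, 20, 20, 0, 0, 0, 0, -40, 20, 20, 0, 0, 0, 0, 0, 0, 20, 0, 0, 0, 0, 0, 0, 20]
}}

```text
clock: 20.15
eef_pos: [493.8, -111.1, 172.9]
orientation: [[-0.14, 0.012, -0.99], [0.99, -0.005, -0.141], [-0.007, -1.0, -0.011]]
ft_force: [-1.2, 0.4, -1.5]
finger_gap: 0.235
```

```bash
python3 go.py 105 0 230 0
python3 - <<'E'
from h import *
c=cam("scene");im=np.array(c["image"])[95:265,110:310,::-1]
cv2.imwrite("pics/s23.png",cv2.resize(cv2.convertScaleAbs(im,alpha=2),None,fx=3.5,fy=3.5))
E
```

```text
tray TCP [-56.9   7.2] z 172.9 head -2.2 gap 20.1 F [-1.2  0.4 -1.5] t 20.15
shift tool [  -1.2  -55.3 -162.6]
turn deg [ 0.6 -2.2 -0.4]
```

View pics/s23.png

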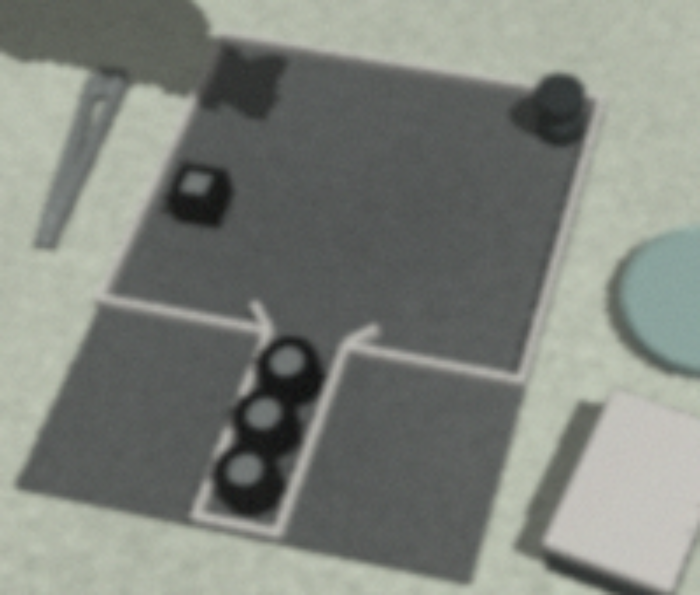

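Run:
```python
from md import *
for n in ("scene","side"):
    c=cam(n); im=np.array(c["image"]); g=cv2.cvtColor(im,cv2.COLOR_RGB2GRAY)
    for x in (63,93,123): 
        X=np.r_[P+T@[x,0],24]; u0,v0=proj(c,X).round().astype(int)
        w=g[v0-7:v0+8,u0-7:u0+8]; 
        m=(w>np.percentile(w,25)*0+50).astype(np.uint8); k,l,s,ce=cv2.connectedComponentsWithStats(m)
        for i in range(1,k):
            if 12<s[i,4]<90: print(n,x,s[i,4],(T.T@(ray(c,*(ce[i]+[u0-7,v0-7]),24)[:2]-P)).round(1))
```

```text
scene 63 13 [ 54.2 -14. ]
scene 63 35 [61.6  0.2]
scene 93 41 [91.8 -1.4]
scene 123 45 [ 1.219e+02 -1.000e-01]
side 63 27 [74.9 15.7]
side 63 41 [64.8  2. ]
side 93 27 [103.   15.6]
side 93 36 [94.6 -0. ]
```

Call:
{"op": "arm_command", "data": {
  "increments": [0, 0, 0, 0, -10, -40, 20, 0, 0, 0, 0, -10, -40, 20, 0, 0, 0, 0, -10, -40, 20, 0, 0, 0, 0, -10, -30, 20, 0, 0, 0, 0, 0, 0, 20]
}}

```text
clock: 20.8
eef_pos: [646.1, -87.6, 204.6]
orientation: [[-0.141, -0.002, -0.99], [0.99, -0.001, -0.141], [-0.0, -1.0, 0.002]]
ft_force: [0.6, -0.2, 0.4]
finger_gap: 0.232
```

```bash
python3 go.py
python3 - <<'E'
from h import *
c=cam("wrist","w24.png")
E
```

```text
tray TCP [97.2  3.1] z 204.6 head -2.2 gap 19.8 F [ 0.6 -0.2  0.4] t 20.8
```

View pics/w24.png

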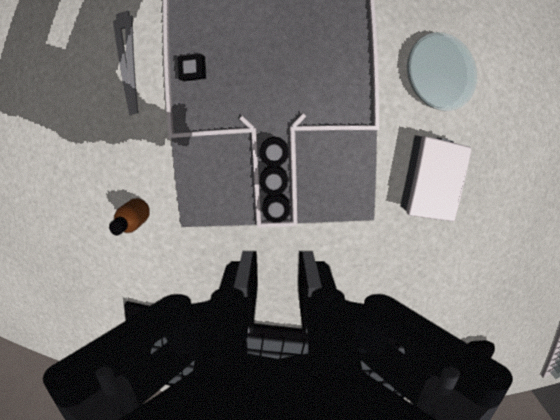

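The wrist view shows the three mounts upright in a row inside the slot, at (274,152), (273,181) and (276,209). The nearest one is behind the gate line at row 130. The square mount and the other objects are where they were, and the hand is clear, so I'm handing in.

```bash
python3 -c "
from workcell import ctrl
print(ctrl.finish_job())"
```

```text
the job is handed in; nothing more can be done
None
```

All three round mounts stand upright in a row inside the slot, and the job was handed in at about 21 s. I pushed them one at a time with two fingertips held 20 mm apart, too narrow to grip a mount.

- **Positions:** the last checks put the mount centres at about x = 62–65, 92–95 and 122 mm in the tray's frame. A mount is wholly inside when its centre lies between 55 and 129 mm. All three were within about 2 mm of the slot's centre line.
- **Disagreements:** the scene and side cameras differed by about 3 mm. The side view gave no reading for the innermost mount.
- **Forces:** the wrist force read under about 2 N after every move. I saw no contact with the walls or other objects.
- **Other objects:** in the final scene and wrist pictures, the square mount, loupe, dish, slide box, oil bottle and tweezers looked unmoved. I judged this by eye and did not measure it.
- **Hand:** it ended about 200 mm above the bench, touching nothing.

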